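Grade the mixed bag beads over the sloped sorter

TASK

Pick up the carrying tray that holds the three mixed round wooden beads by its handle, hold it over the high end of the sloped bead sorter and tip it gently so the beads roll down: the small one drops between the rods into the side lane and the two large ones run on into the end lane. Then stand the empty tray upright on the bench again and let go of it; leave the like tray of buckles where it is.

Things in the scene. Friction and masses are not known exactly. Their poses are not given: they have to be found in the camera images.
- tray_grip (a point): Centre of the handle bar of the aluminium tray that holds the three beads; turns with the tray. Dark wood bar, 20 mm thick (x), 90 mm long between two uprights (y), 26 mm high (z), centre 95 mm above the tray's flat underside. Tray 110 mm long (x), 100 wide (y), sides 45 mm high, back (-x) 52 mm, front (+x) open for pouring; z up when it stands. 0.22 to 0.36 kg without beads.
- tray_lip (a point): Middle of that tray's open pouring edge, on the floor's top: 55 mm ahead (+x) of the bar's centre and 70 mm below it; same axes. The floor rises 10 degrees towards this edge, so beads stay at the back while the tray is level and roll out once the front is tipped down by 12 degrees or more; 40 degrees empties it, the edge then lying straight below the bar, 90 mm down.
- sorter: Wooden bead sorter, fixed. Origin on the bench under the middle of its head plate (the high end); x points downhill, z up. From x = 50 to 222 mm, between side walls, four 14 mm steel rods run downhill with 32 mm gaps: small beads fall through onto a board that slopes to the side lane, large ones run over to the end lane. Highest wall tops 165 mm above the bench.
- sorter_head (a point): Middle of the head plate's top, 115 mm above the bench, where the beads are to be tipped; axes as sorter. The plate is 100 mm long (x), 152 mm wide (y) between side walls that rise 37 mm above it; a back wall 54 mm uphill rises 18 mm above it. It slopes 10 degrees down towards +x, on to the rods.
- end_lane (a point): Middle of the floor of the end lane (large beads), an open box at the low end, inside 85 mm (x) by 156 mm (y), floor 4 mm above the bench; axes as sorter.
- side_lane (a point): Middle of the floor of the side lane (small bead), an open trough along the +y side of the sorter, inside 162 mm (x) by 60 mm (y), floor 4 mm above the bench, walls 36 mm; axes as sorter.
- large1_center (a point): Centre of a large round wooden bead, 42 mm in diameter, 42 g. Its axes turn as it rolls and mean nothing. It starts lying loose in the bead tray.
- large2_center (a point): Centre of the other large round wooden bead, 42 mm in diameter, 42 g. Its axes turn as it rolls and mean nothing. It starts lying loose in the bead tray.
- small_center (a point): Centre of the small round wooden bead, 26 mm in diameter, 12 g. Its axes turn as it rolls and mean nothing. It starts lying loose in the bead tray.
- buckle_tray_grip (a point): The middle of the handle bar of the second tray, of the same shape and size as the first, which holds flat square steel buckles. Bystander: not to be moved.

How it is judged:
By the outcome, as a careful person would: the job done as asked, in the order asked, and still so for the second after the job is handed in, with the robot touching nothing.
It also fails if it takes over 58 s, if anything falls off the work surface, if the arm or the gripper's body presses on something with over 40 N, if the wrist force passes 120 N, or if a joint passes its speed limit or range.

ROBOT

A 7-joint arm with a two-finger parallel gripper is mounted at the origin on the work surface. World frame = base frame: x ahead of the robot, y to its left, z up, the work surface at z = 0. Lengths are in m, angles in rad, forces in N, time in s.
With the tool pointing down it reaches from about 0.425 to 1.025 m from the base axis. Payload 9.4 kg.
Tool frame: the origin (TCP) lies at the very end of the fingers, on their centre line; the grasp point (between the pads) lies 19 mm behind it; z points along the fingers, y is the direction in which the jaws open and shut (so a half turn about z gives the same grasp; the last joint's range is limited). The gripper opens to 85 mm and grips with 20 to 120 N. Pads are 22 mm wide; open, the fingers measure 114 mm over their backs; the gripper's body (76 mm by 85 mm) begins 54 mm behind the grasp point. The pads swing forward as they close: fully open they stand 13 mm farther back than shut.
Start: joints at [1.181, 0.599, -0.003, 1.599, 0.002, 0.943, -0.08], TCP at [0.223, -0.69, 0.231] pointing down, gripper open.
Joint ranges: [-2.57, 2.57], [-0.35, 1.97], [-1.29, 1.29], [0.11, 2.56], [-1.05, 4.19], [0.11, 1.86], [-2.63, 2.63]. Speed limits (rad/s): [2.22, 2.22, 3.01, 3.01, 3.14, 3.14, 3.14].

INTERFACE

Orientations are given as a 3x3 rotation matrix whose columns are the frame's x, y, z axes.
In Python, from station import ctrl gives the robot as it stands. Calls block until the motion is done:
- ctrl.reach(position, orientation): joint-space move of the TCP to a pose.
- ctrl.move_linear(position, attitude=None, feed=0.15, threshold=None): straight line of the TCP; attitude=None keeps the orientation; feed is the mean speed in m/s. With threshold (N) it stops when the force on the tool has changed by that much, and returns True; else False.
- ctrl.goto_joints(angles): joint-space move.
- ctrl.set_gripper(opening, squeeze=None): opening from 0.0 (shut) to 1.0 (fully open); squeeze is the grip in N (None keeps the last); returns when the fingers have stopped.
- ctrl.hold(seconds).
- ctrl.inverse_kinematics(position, orientation): joint angles nearest the present ones, or None.
- ctrl.sense(): the state.
- ctrl.grab_frame(name): name is "scene" or "top" or "wrist"; returns a dict with "frame" (420x560x3 uint8, blue, green, red), "camera_matrix" (3x3 intrinsics, pixels), "R" (3x3) and "t" (3): a world point X has camera coordinates R X + t. Camera axes: x right, y down, z forward; pixel columns grow to the right and rows downward; lengths in m; the calibration is good to about 2 mm. A picture is of the moment at which its call begins. There is no depth.
A pose or a line that the arm cannot do raises ctrl.IKError and nothing moves.
- ctrl.finish_job(): hands the job in, once; it reports no verdict.
The state is a dict: "t": time; "joint_pos": joint angles; "qvel": joint speeds; "joint_torque": joint torques, N m; "tool_pos": TCP position; "tool_rot": TCP orientation; "wrist_force": force on the tool from outside, world axes, zero at the start; "ft_torque": the same for the moment, N m; "opening": opening from 0.0 (shut) to 1.0 (fully open).
Only numpy, scipy, OpenCV 4.12 (cv2) and the standard library are available. Lean on these libraries where they do the work, as an engineer would, in place of code of your own. Each camera call takes 0.05 s, during which the arm holds its last target.

## Working session

There is one attempt and no reset: what is moved stays moved. The work goes in short steps, each a Python script; the robot and the scene stay as the last script left them, time stands still between calls to the robot, and variables do not carry over. Pictures are saved under pics/ and viewed, and the job is handed in when it is done.

```bash
ls; mkdir -p pics
python3 - <<'E'
from station import ctrl
import cv2,numpy as np
np.set_printoptions(precision=4,suppress=True)
for n in ("scene","top","wrist"):
    d=ctrl.grab_frame(n); cv2.imwrite(f"pics/{n}0.png",d["frame"])
    np.savez(f"pics/{n}0.npz",**d)
    print(n,d["camera_matrix"],d["R"],d["t"], -d["R"].T@d["t"])
s=ctrl.sense();print(s)
E
```

```text
pics
scene [[379.9924   0.     276.9481]
 [  0.     379.9924 207.3293]
 [  0.       0.       1.    ]] [[-0.7539  0.6569  0.0106]
 [ 0.3375  0.4011 -0.8516]
 [-0.5637 -0.6384 -0.524 ]] [ 0.4059 -0.1229  1.254 ] [1.0544 0.5832 0.5481]
top [[462.7787   0.     275.8614]
 [  0.     462.7787 208.0017]
 [  0.       0.       1.    ]] [[-0.0129 -0.9997 -0.0203]
 [-0.9871  0.016  -0.1595]
 [ 0.1598  0.018  -0.987 ]] [0.0577 0.581  1.2161] [0.38   0.0265 1.2941]
wrist [[305.1145   0.     279.2087]
 [  0.     305.1145 207.884 ]
 [  0.       0.       1.    ]] [[ 0.307  -0.9517 -0.0016]
 [-0.9098 -0.294   0.293 ]
 [-0.2794 -0.0885 -0.9561]] [-0.7243 -0.038   0.3803] [ 0.2941 -0.6668  0.3735]
{'t': 0.15, 'joint_pos': array([ 1.1813,  0.6   , -0.0025,  1.5999,  0.0018,  0.9429, -0.0798]), 'qvel': array([ 0.0006, -0.0031,  0.0017, -0.002 , -0.0001, -0.0004, -0.0007]), 'joint_torque': array([  0.0032, -77.6995,   1.5671, -25.8236,   0.0126,   0.0068,
        -0.    ]), 'tool_pos': array([ 0.223 , -0.6895,  0.2306]), 'tool_rot': array([[ 0.9515,  0.3078, -0.0005],
       [ 0.3078, -0.9515,  0.0011],
       [-0.0001, -0.0012, -1.    ]]), 'wrist_force': array([-0.1898,  0.0744,  0.5189]), 'ft_torque': array([-0.008 ,  0.0218, -0.0045]), 'opening': 0.9991299609177703}
```

View pics/scene0.png

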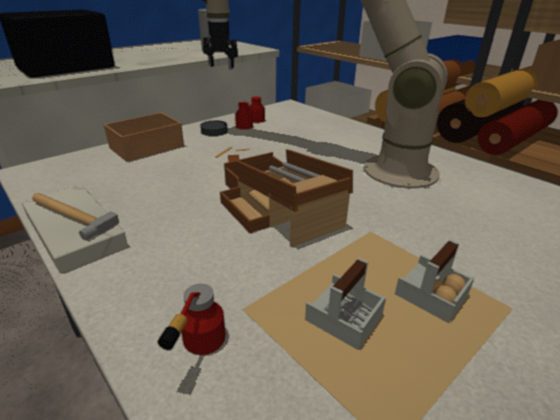

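View pics/top0.png

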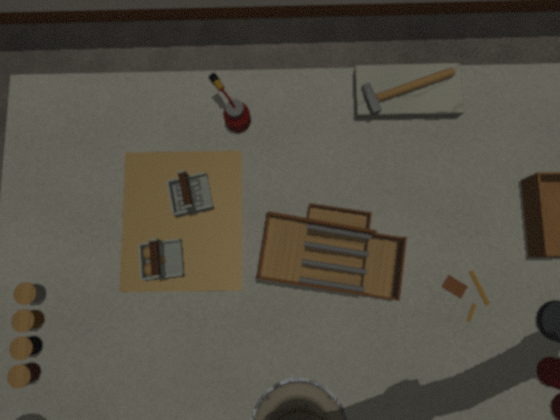

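View pics/wrist0.png

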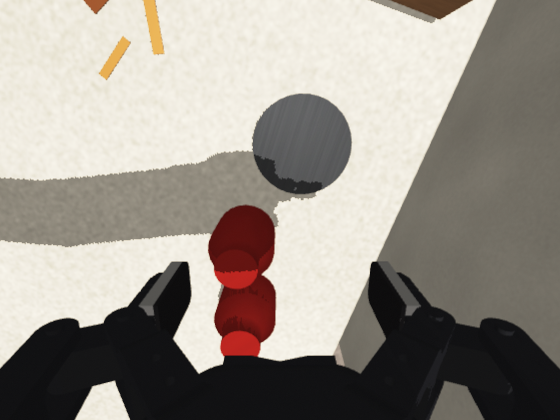

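Run:
```python
import cv2,numpy as np
t=cv2.imread("pics/top0.png"); s=cv2.imread("pics/scene0.png")
g=lambda im:np.clip(im.astype(float)*1.6,0,255).astype(np.uint8)
a=cv2.resize(g(t[140:300,115:250]),None,fx=5,fy=5,interpolation=cv2.INTER_CUBIC)[:, :]
a=cv2.resize(g(t[160:290,120:250]),(600,600),interpolation=cv2.INTER_CUBIC)
b=cv2.resize(g(t[195:310,250:415]),(800,558),interpolation=cv2.INTER_CUBIC)
c=cv2.resize(g(s[230:350,290:490]),(800,480),interpolation=cv2.INTER_CUBIC)
d=cv2.resize(g(s[140:245,210:360]),(800,560),interpolation=cv2.INTER_CUBIC)
for n,i in zip("abcd",(a,b,c,d)): cv2.imwrite(f"pics/z_{n}.png",i)
```

```text
(no output)
```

View pics/z_a.png

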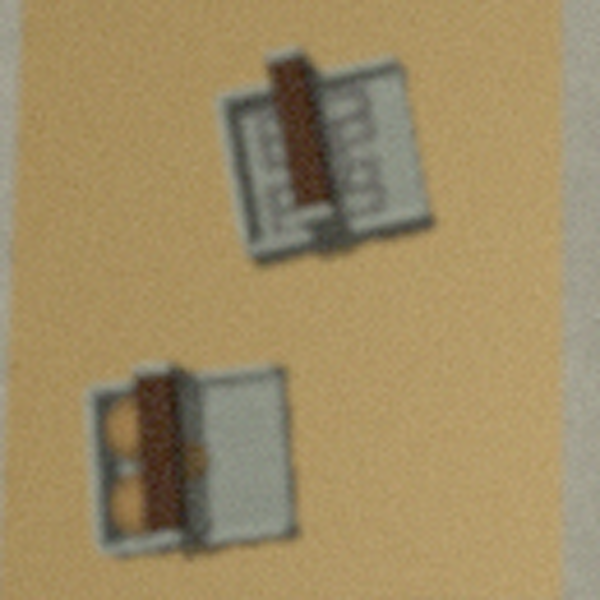

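View pics/z_b.png

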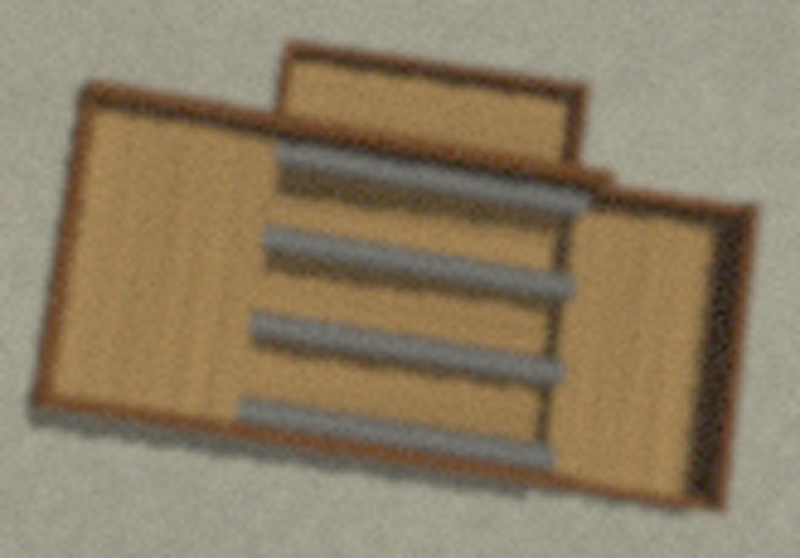

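View pics/z_c.png

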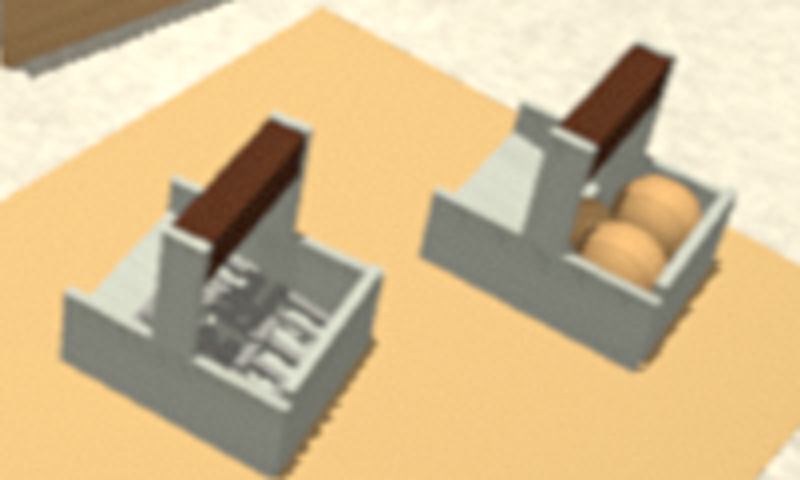

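View pics/z_d.png

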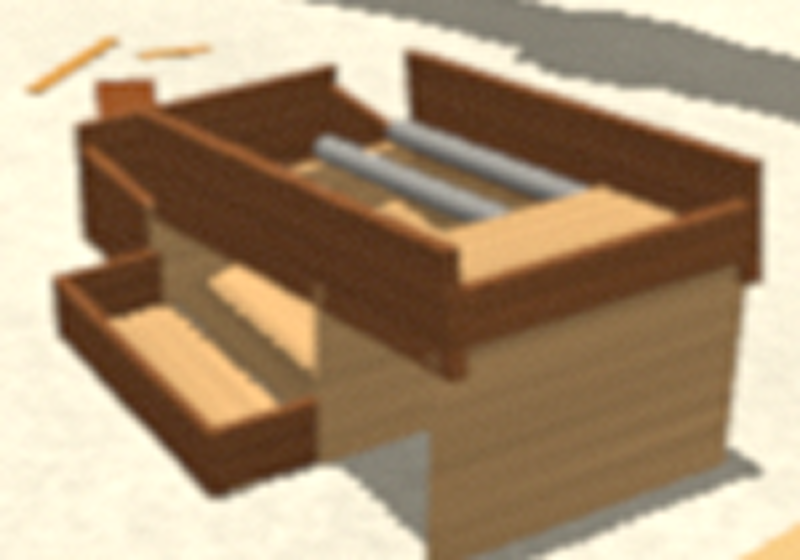

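```bash
cat > h.py <<'E'
import cv2,numpy as np
np.set_printoptions(precision=4,suppress=True)
def load(n): return dict(np.load(f"pics/{n}.npz"))
def ray(d,uv,z):
    K,R,t=d["camera_matrix"],d["R"],d["t"]
    C=-R.T@t; v=R.T@np.linalg.solve(K,np.array([uv[0],uv[1],1.0]))
    return C+v*(z-C[2])/v[2]
def proj(d,X):
    p=d["R"]@np.asarray(X)+d["t"]; p=d["camera_matrix"]@p; return p[:2]/p[2]
def two(d1,u1,d2,u2):
    P=[d["camera_matrix"]@np.c_[d["R"],d["t"]] for d in(d1,d2)]
    X=cv2.triangulatePoints(P[0],P[1],np.float64(u1).reshape(2,1),np.float64(u2).reshape(2,1))[:,0]; return X[:3]/X[3]
def barmask(d,roi):
    x0,y0,x1,y1=roi; im=d["frame"]; h=im.astype(int)
    m=((h[...,2]-h[...,0]>15)&(h[...,2]>1.6*h[...,0])&(h[...,2]<MAXR)).astype(np.uint8)
    k=np.zeros_like(m);k[y0:y1,x0:x1]=m[y0:y1,x0:x1]
    cs,_=cv2.findContours(k,cv2.RETR_EXTERNAL,cv2.CHAIN_APPROX_NONE)
    return sorted(cs,key=cv2.contourArea)[::-1]
MAXR=100
E
python3 - <<'E'
from h import *
T=load("top0");S=load("scene0")
for nm,roi in(("bead",(135,230,190,290)),("buck",(165,165,220,220))):
    for c in barmask(T,roi)[:2]:
        r=cv2.minAreaRect(c);print(nm,r)
        b=cv2.boxPoints(r); print([ray(T,p,0.108)[:2].round(4).tolist() for p in b], ray(T,r[0],.108))
# pixel colors
print(T["frame"][258,154],T["frame"][258,130],T["frame"][250,147])
# sorter from z_b coords
sc=165/800; f=lambda u:(250+u[0]*sc,195+u[1]*115/558)
up=[(278,155),(265,243),(250,325),(240,408)];lo=[(588,204),(575,288),(560,373),(550,460)]
U=np.array([ray(T,f(p),.106) for p in up]);L=np.array([ray(T,f(p),.076) for p in lo])
print(U,L); d=(L-U)[:,:2];print(np.linalg.norm(d,axis=1),np.degrees(np.arctan2(d[:,1],d[:,0])),np.linalg.norm(np.diff(U[:,:2],axis=0),axis=1))
m=U.mean(0)[:2];e=d.mean(0)/np.linalg.norm(d.mean(0)); print("head",m-.05*e,e)
E
```

```text
bead ((153.1217041015625, 258.32525634765625), (32.860382080078125, 19.889183044433594), 86.18592071533203)
[[0.4871, 0.3945], [0.4898, 0.3431], [0.4059, 0.3353], [0.4033, 0.3861]] [0.4463 0.3647 0.108 ]
bead ((161.53689575195312, 279.90576171875), (2.444464921951294, 15.210004806518555), 84.80557250976562)
[[0.3929, 0.3613], [0.3958, 0.3226], [0.3897, 0.3219], [0.3867, 0.3605]] [0.3913 0.3416 0.108 ]
buck ((184.33932495117188, 188.0231170654297), (30.832489013671875, 8.174195289611816), 75.46554565429688)
[[0.6668, 0.3092], [0.672, 0.2883], [0.5916, 0.2665], [0.5865, 0.2872]] [0.629  0.2878 0.108 ]
buck ((194.033447265625, 213.18698120117188), (4.502166748046875, 42.2018928527832), 76.29303741455078)
[[0.5552, 0.316], [0.5799, 0.2092], [0.5683, 0.2064], [0.5437, 0.3129]] [0.5618 0.2612 0.108 ]
[16 30 48] [ 58  90 102] [49 77 97]
[[ 0.5215 -0.0325  0.106 ]
 [ 0.4748 -0.0245  0.106 ]
 [ 0.4318 -0.0156  0.106 ]
 [ 0.3888 -0.0095  0.106 ]] [[ 0.4958 -0.2012  0.076 ]
 [ 0.4505 -0.1921  0.076 ]
 [ 0.4053 -0.1821  0.076 ]
 [ 0.3595 -0.1748  0.076 ]]
[0.1707 0.1694 0.1686 0.1679] [ -98.6651  -98.2369  -99.0562 -100.0466] [0.0474 0.0439 0.0435]
head [0.462  0.0289] [-0.1564 -0.9877]
```

Run:
```python
import h
from h import *
h.MAXR=70
T=load("top0");S=load("scene0")
h2=T
for nm,roi in(("bead",(135,235,190,278)),("buck",(165,165,220,220))):
    c=barmask(T,roi)[0]
    r=cv2.minAreaRect(c);print(nm,r)
    b=cv2.boxPoints(r); B=np.array([ray(T,p,0.108)[:2] for p in b]);print(B,ray(T,r[0],.108))
    print([np.linalg.norm(B[i]-B[i-1]) for i in range(4)])
# z_a corner estimates of bead bar top
g=lambda u:(120+u[0]*130/600,160+u[1]*130/600)
B=np.array([ray(T,g(u),.108) for u in((135,378),(175,376),(183,528),(145,530))]);print(B,B.mean(0))
d=((B[3]-B[0])+(B[2]-B[1]))/2;print(np.degrees(np.arctan2(d[1],d[0])))
# tray lip and side edges
F=[(92,385),(285,368),(297,535),(105,553)];print([ray(T,g(u),z).round(4).tolist() for u,z in zip(F,(.05,.045,.045,.05))])
# scene triangulation of bar top corners (z_c: scale4, origin 290,230)
q=lambda u:(290+u[0]/4,230+u[1]/4)
# near upright top: bar end
for uv in((558,128),(592,148),(672,58),(638,46)): print(ray(S,q(uv),.108))
# sorter wall-top corner checks in scene: z_d scale 800/150
w=lambda u:(210+u[0]*150/800,140+u[1]*105/560)
print("walls",ray(S,w((458,252)),.164),ray(S,w((762,160)),.164))
f=lambda u:(250+u[0]*165/800,195+u[1]*115/558)
print(ray(T,f((85,85)),.164),ray(T,f((40,405)),.164))
```

```text
bead ((155.54762268066406, 257.36651611328125), (31.85326385498047, 14.801572799682617), 79.87532806396484)
[[0.486  0.3858]
 [0.4922 0.3482]
 [0.4117 0.3316]
 [0.4057 0.3688]] [0.4487 0.3585 0.108 ]
[np.float64(0.08210766249215659), np.float64(0.038113514655660784), np.float64(0.08211074865046292), np.float64(0.037694936315846854)]
buck ((184.50294494628906, 188.11297607421875), (30.583709716796875, 7.579441070556641), 77.19573211669922)
[[0.667  0.3068]
 [0.6712 0.2873]
 [0.5909 0.268 ]
 [0.5868 0.2873]] [0.6288 0.2873 0.108 ]
[np.float64(0.08252035698704996), np.float64(0.019954168803539448), np.float64(0.08253646103839948), np.float64(0.01973967816219764)]
[[0.4887 0.376  0.108 ]
 [0.4894 0.3536 0.108 ]
 [0.4052 0.3468 0.108 ]
 [0.4044 0.3679 0.108 ]] [0.4469 0.3611 0.108 ]
-174.92473260213393
[[0.4902, 0.4184, 0.05], [0.499, 0.306, 0.045], [0.4017, 0.2971, 0.045], [0.3927, 0.4075, 0.05]]
[0.494 0.366 0.108]
[0.495  0.3831 0.108 ]
[0.4041 0.374  0.108 ]
[0.4075 0.3586 0.108 ]
walls [0.5574 0.0799 0.164 ] [0.3992 0.1041 0.164 ]
[0.5519 0.0678 0.164 ] [0.3911 0.0919 0.164 ]
```

```bash
cat >> h.py <<'E'
def Rz(a): c,s=np.cos(a),np.sin(a); return np.array([[c,-s,0],[s,c,0],[0,0,1.]])
def tool(xdir_angle,tilt=0.):
    """jaw y along heading; tilt = front down about object's y"""
    O=Rz(xdir_angle)@cv2.Rodrigues(np.array([0,tilt,0.]))[0]   # object axes (tray)
    y=O[:,0]; z=-O[:,2]; return np.c_[np.cross(y,z),y,z]
E
python3 - <<'E'
from h import *
from station import ctrl
a=np.radians(-85)
p=np.array([.447,.361,.28]); 
print(ctrl.inverse_kinematics(p,tool(a)))
print(ctrl.inverse_kinematics([.43,-.02,.33],tool(np.radians(-99))))
for f in (0,20,40,45):
  print(ctrl.inverse_kinematics([.462,.03,.22],tool(np.radians(-99),np.radians(f))))
ctrl.reach([.44,-.02,.36],tool(np.radians(-99)))
d=ctrl.grab_frame("wrist"); np.savez("pics/w1.npz",**d); cv2.imwrite("pics/w1.png",d["frame"])
print(ctrl.sense()["t"])
ctrl.reach([.447,.361,.27],tool(a))
d=ctrl.grab_frame("wrist"); np.savez("pics/w2.npz",**d); cv2.imwrite("pics/w2.png",d["frame"])
s=ctrl.sense();print(s["t"],s["tool_pos"])
E
```

```text
[-0.911   0.3669  0.1822  1.9042 -0.0846  0.8778 -2.1701]
[ 0.1843  0.132  -0.3037  2.094   0.0494  0.9221 -1.8747]
[-0.0734  0.309  -0.1457  2.1869  0.073   0.6501 -1.9983]
[ 0.2526  0.3336 -0.2567  2.2256 -0.4805  0.5949 -1.3156]
[ 0.4846  0.4465 -0.2905  2.2526 -0.9244  0.746  -0.7233]
[ 0.5273  0.4864 -0.2919  2.2567 -0.992   0.8013 -0.6167]
2.7333
4.2417 [0.448  0.3595 0.2703]
```

View pics/w1.png

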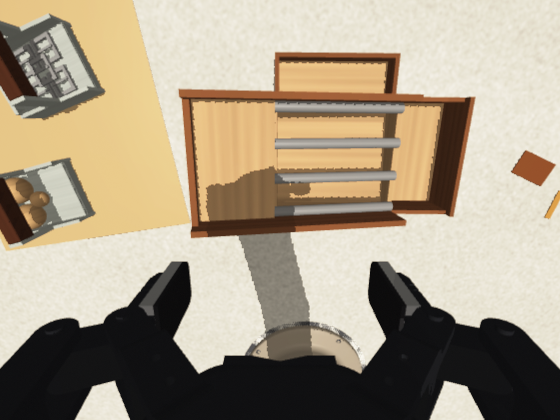

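View pics/w2.png

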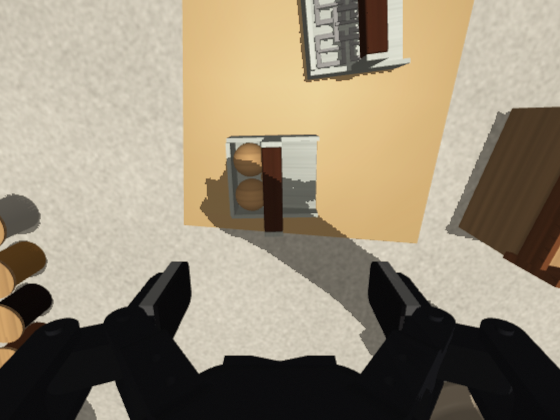

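Run:
```python
from h import *
W1=load("w1");W2=load("w2");T=load("top0")
im=W2["frame"]; roi=im[140:240,250:300].astype(int)
m=((roi[...,2]>1.7*roi[...,0])&(roi[...,2]<125)&(roi[...,2]-roi[...,1]>12)).astype(np.uint8)
cs,_=cv2.findContours(m,cv2.RETR_EXTERNAL,cv2.CHAIN_APPROX_NONE);c=max(cs,key=cv2.contourArea)+np.array([250,140])
r=cv2.minAreaRect(c);print(r, im[190,272])
B=np.array([ray(W2,p,.108)[:2] for p in cv2.boxPoints(r)]);print(B,ray(W2,r[0],.108))
B=np.array([ray(W2,p,.108) for p in((262,148),(282,148),(283,231),(265,231))]);print("bar hand",B,B.mean(0))
print("lip corners",ray(W2,(317,135),.045),ray(W2,(317,213),.045),"back",ray(W2,(228,136),.05),ray(W2,(232,215),.05))
up=[(277,106),(276,143),(276,177),(276,211)];lo=[(404,108),(400,143),(396,176),(392,209)]
U=np.array([ray(W1,p,.106) for p in up]);L=np.array([ray(W1,p,.076) for p in lo]);d=(L-U)[:,:2]
print(U,L,np.linalg.norm(d,axis=1),np.degrees(np.arctan2(d[:,1],d[:,0])),np.linalg.norm(np.diff(U[:,:2],axis=0),axis=1))
e=d.mean(0)/np.linalg.norm(d.mean(0));print("head",U.mean(0)[:2]-.05*e,e)
cv2.imwrite("pics/w1z.png",cv2.resize(W1["frame"][80:250,165:300],(600,756))[:600])
cv2.imwrite("pics/w1z.png",cv2.resize(W1["frame"][80:250,165:390],(794,600),interpolation=cv2.INTER_CUBIC))
cv2.imwrite("pics/w2z.png",cv2.resize(im[120:240,210:340],(650,600),interpolation=cv2.INTER_CUBIC))
```

```text
((274.5, 188.5), (89.0, 49.0), 90.0) [12 20 35]
[[0.4922 0.3919]
 [0.4963 0.3439]
 [0.4029 0.3342]
 [0.3985 0.3866]] [0.4495 0.3643 0.108 ]
bar hand [[0.4893 0.3799 0.108 ]
 [0.491  0.3602 0.108 ]
 [0.4037 0.3515 0.108 ]
 [0.4021 0.3707 0.108 ]] [0.4466 0.3656 0.108 ]
lip corners [0.5031 0.3194 0.045 ] [0.4073 0.3077 0.045 ] back [0.4935 0.4228 0.05  ] [0.3973 0.4144 0.05  ]
[[ 0.5241 -0.0314  0.106 ]
 [ 0.48   -0.0229  0.106 ]
 [ 0.4365 -0.0158  0.106 ]
 [ 0.3901 -0.0082  0.106 ]] [[ 0.4956 -0.1976  0.076 ]
 [ 0.4505 -0.1904  0.076 ]
 [ 0.4052 -0.1828  0.076 ]
 [ 0.3569 -0.1747  0.076 ]] [0.1687 0.17   0.1699 0.1697] [ -99.7033  -99.9889 -100.6266 -101.276 ] [0.0449 0.0441 0.0471]
head [0.4667 0.0296] [-0.1805 -0.9836]
```

View pics/w1z.png

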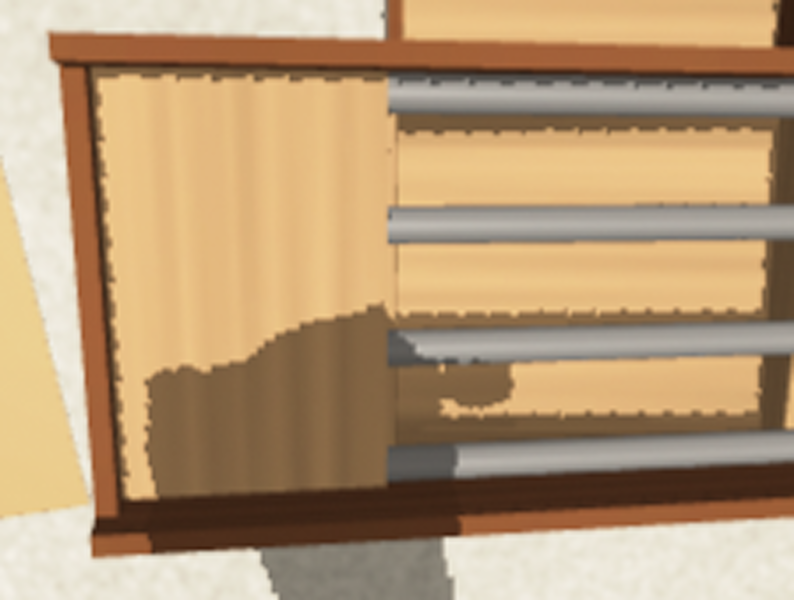

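View pics/w2z.png

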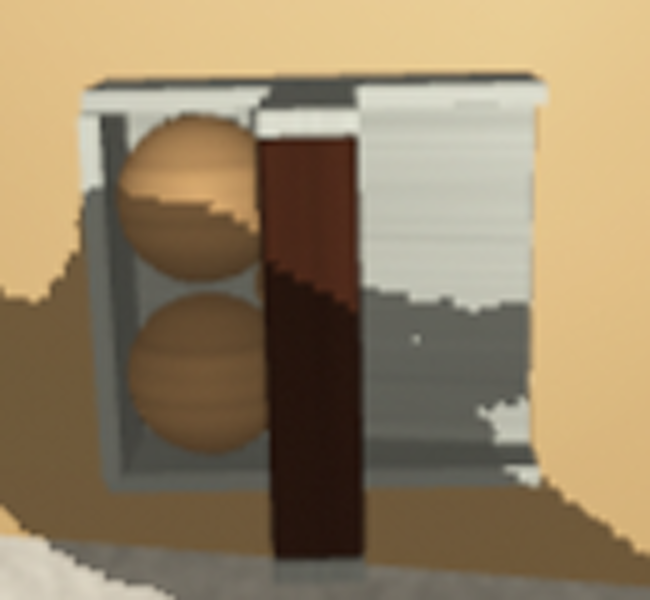

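Run:
```python
from h import *
W1=load("w1");T=load("top0");S=load("scene0")
f=lambda u:(250+u[0]*165/800,195+u[1]*115/558)
w=lambda u:(210+u[0]*150/800,140+u[1]*105/560)
z=lambda u:(165+u[0]*225/794,80+u[1]*170/600)
A=dict(T=f((85,85)),S=w((458,252)),W=z((50,33)));B=dict(T=f((40,400)),S=w((762,160)),W=z((93,530)))
D=dict(T=T,S=S,W=W1)
hd=np.array([.4645,.030]);h=np.radians(-99.8);R2=Rz(h)[:2,:2]
for nm,P in(("+y",A),("-y",B)):
    for a,b in("TS","SW","TW"):
        X=two(D[a],P[a],D[b],P[b]); print(nm,a+b,X,"sorter xy",R2.T@(X[:2]-hd))
# back wall top: scene z_d corners (462,290)/(745,203) ; w1z outer edge (62,66),(97,520)
for sx,wx in(((462,290),(62,66)),((745,203),(97,520))):
    X=two(S,w(sx),W1,z(wx));print("bw",X,R2.T@(X[:2]-hd))
```

```text
+y TS [0.5514 0.0695 0.158 ] sorter xy [-0.0538  0.0789]
+y SW [0.5525 0.071  0.1583] sorter xy [-0.0554  0.0798]
+y TW [0.554  0.0682 0.1564] sorter xy [-0.0529  0.0817]
-y TS [0.3921 0.0943 0.1584] sorter xy [-0.051  -0.0823]
-y SW [0.3943 0.097  0.1584] sorter xy [-0.0541 -0.0806]
-y TW [0.3946 0.0935 0.1523] sorter xy [-0.0507 -0.0797]
bw [0.5472 0.0724 0.1396] [-0.0558  0.0743]
bw [0.3969 0.0971 0.1399] [-0.0546 -0.078 ]
```

Run:
```python
from h import *
from station import ctrl
a=np.radians(-84.6);R=tool(a)
ctrl.move_linear([.447,.364,.14],R,feed=.2)
print(ctrl.move_linear([.447,.364,.077],R,feed=.08,threshold=8))
s=ctrl.sense();print(s["tool_pos"],s["wrist_force"])
ctrl.set_gripper(0.0,squeeze=60)
s=ctrl.sense();print(s["t"],s["opening"],s["tool_pos"],s["wrist_force"])
ctrl.move_linear(s["tool_pos"]+[0,0,.03],feed=.06)
s=ctrl.sense();print(s["t"],s["opening"],s["tool_pos"],s["wrist_force"])
for n in("wrist","scene"):
    d=ctrl.grab_frame(n);cv2.imwrite(f"pics/g_{n}.png",d["frame"])
np.savez("pics/g_scene.npz",**d)
```

```text
False
[0.4471 0.3642 0.0773] [-0.6405 -0.0619 -0.1191]
6.5917 0.2250646888721751 [0.4472 0.3644 0.0774] [ 0.0358 -0.1985  5.0158]
7.25 0.22717074071073476 [0.4472 0.3642 0.1075] [-0.5889 -0.621  -4.9101]
```

View pics/g_wrist.png

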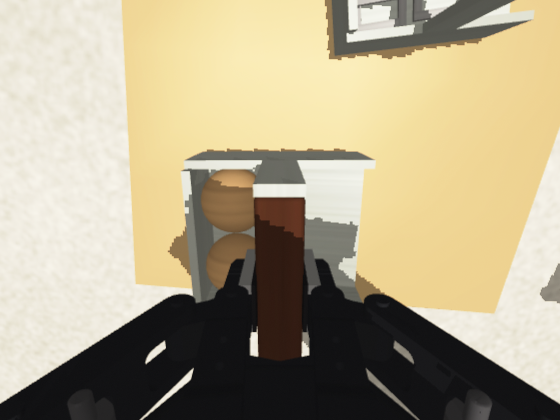

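View pics/g_scene.png

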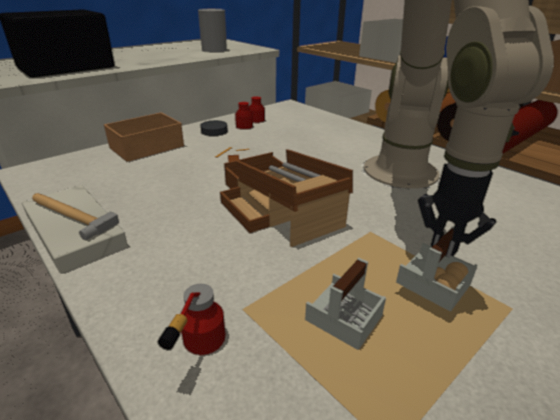

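```bash
cat >> h.py <<'E'
HD=np.array([.4645,.030]);HA=np.radians(-99.8);OFF=.0176
def pour_pose(deg,zl,xl=0.0,ang=HA):
    t=np.radians(deg)
    O=Rz(ang)@cv2.Rodrigues(np.array([0,t,0.]))[0]
    lip=np.r_[HD+Rz(HA)[:2,:2]@[xl,0],zl]
    bar=lip-O@[.055,0,-.070]
    R=tool(ang,t); return bar+R[:,2]*OFF,R
E
python3 - <<'E'
from h import *
from station import ctrl
s=ctrl.sense()
for q in((0,.215),(8,.163),(12,.159),(20,.152),(40,.15)):
    p,R=pour_pose(*q);print(q,p,ctrl.inverse_kinematics(p,R))
p=s["tool_pos"].copy();p[2]=.29
ctrl.move_linear(p,feed=.15)
P,R=pour_pose(0,.24)
print("target",P)
ctrl.move_linear(P,R,feed=.12)
ctrl.hold(.3)
s=ctrl.sense();print(s["t"],s["tool_pos"],s["wrist_force"],s["joint_pos"])
for n in("scene","top"):
    d=ctrl.grab_frame(n);cv2.imwrite(f"pics/p_{n}.png",d["frame"]);np.savez(f"pics/p_{n}.npz",**d)
E
```

```text
(0, 0.215) [0.4739 0.0842 0.2674] [-0.0051  0.2808 -0.3627  2.0842  0.1377  0.7987 -2.1929]
(8, 0.163) [0.4725 0.0765 0.2225] [ 0.2029  0.3462 -0.5073  2.1655  0.0691  0.6112 -2.0711]
(12, 0.159) [0.4718 0.0723 0.2217] [ 0.3411  0.3649 -0.6185  2.1774  0.03    0.5784 -2.0031]
(20, 0.152) [0.4702 0.0633 0.2201] [ 0.639   0.4464 -0.8886  2.1963  0.0286  0.5285 -1.943 ]
(40, 0.15) [0.4659 0.0383 0.2255] [ 1.0288  0.6753 -1.1574  2.2215 -0.1677  0.4855 -1.5872]
target [0.4739 0.0842 0.2924]
11.5083 [0.4739 0.0843 0.2924] [-0.0756  0.2378 -4.9254] [-0.07    0.2431 -0.2759  2.0557  0.0871  0.8535 -2.1371]
```

View pics/p_scene.png

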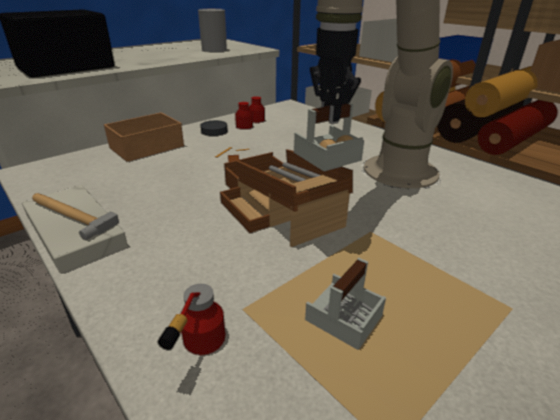

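View pics/p_top.png

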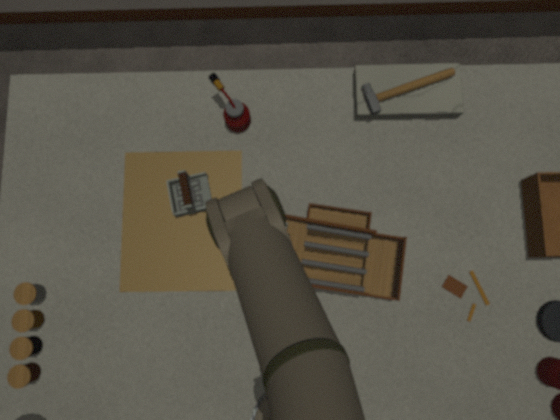

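Run:
```python
from h import *
from station import ctrl
def go(d,z,f,th=None):
    p,R=pour_pose(d,z); r=ctrl.move_linear(p,R,feed=f,threshold=th); s=ctrl.sense()
    print(d,r,round(s["t"],2),s["wrist_force"],s["joint_pos"][[2,4,6]])
go(8,.20,.06)
go(8,.163,.06,8)
go(12,.159,.02,8)
ctrl.hold(.5)
d=ctrl.grab_frame("scene");cv2.imwrite("pics/q1.png",d["frame"])
```

```text
8 False 12.32 [-0.9053 -0.0447 -4.5423] [-0.3184 -0.0677 -1.9312]
8 False 13.09 [ 1.2583  1.3961 -4.0783] [-0.3127 -0.0525 -1.9401]
12 False 13.46 [-0.6681  0.1715 -5.2754] [-0.3712 -0.1416 -1.8205]
```

View pics/q1.png

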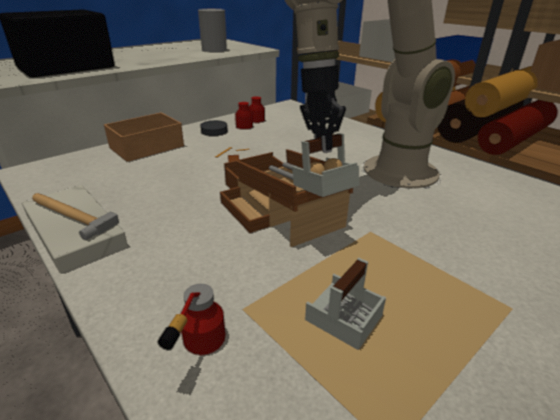

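Run:
```python
from h import *
from station import ctrl
def go(d,z,f,th=None):
    p,R=pour_pose(d,z); r=ctrl.move_linear(p,R,feed=f,threshold=th); s=ctrl.sense()
    print(d,r,round(s["t"],2),s["wrist_force"],s["joint_pos"][[2,4,6]])
go(14,.157,.01); ctrl.hold(1.0)
go(16,.155,.01); ctrl.hold(.5)
fr=[]
for i in range(2):
    fr.append(ctrl.grab_frame("scene")["frame"][120:240,200:370]); ctrl.hold(.1)
cv2.imwrite("pics/q2.png",np.hstack([cv2.resize(f,(400,282)) for f in fr]))
```

```text
14 False 14.38 [ 0.5085  0.3851 -4.5789] [-0.4037 -0.1879 -1.7577]
16 False 15.77 [ 0.7564 -0.9671 -3.7831] [-0.4376 -0.233  -1.6959]
```

View pics/q2.png

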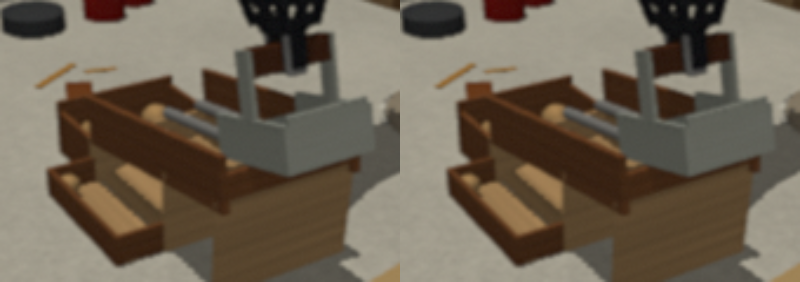

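Run:
```python
from h import *
from station import ctrl
def go(d,z,f,th=None):
    p,R=pour_pose(d,z); r=ctrl.move_linear(p,R,feed=f,threshold=th); s=ctrl.sense()
    print(d,r,round(s["t"],2),s["wrist_force"],s["joint_pos"][[2,4,6]])
go(22,.153,.02)
d=ctrl.grab_frame("scene");f1=d["frame"][120:240,200:370]
d=ctrl.grab_frame("top");f2=d["frame"][180:320,240:430]
cv2.imwrite("pics/q3.png",np.hstack([cv2.resize(f1,(400,282)),cv2.resize(f2,(400,282))]))
```

```text
22 False 17.08 [-0.0668 -1.9577 -3.2497] [-0.5423 -0.3622 -1.5165]
```

View pics/q3.png

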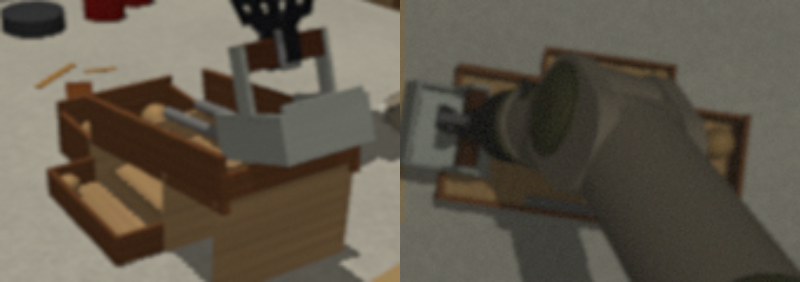

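Run:
```python
from h import *
from station import ctrl
def go(d,z,f,th=None):
    p,R=pour_pose(d,z); r=ctrl.move_linear(p,R,feed=f,threshold=th); s=ctrl.sense()
    print(d,r,round(s["t"],2),s["wrist_force"],s["joint_pos"])
go(30,.151,.03)
go(40,.150,.03)
ctrl.hold(.5)
d=ctrl.grab_frame("scene");f1=d["frame"][130:220,205:355]
d2=ctrl.grab_frame("top");f2=d2["frame"][215:305,310:410]
np.savez("pics/s4.npz",**d)
cv2.imwrite("pics/q4.png",np.vstack([cv2.resize(f1,(600,300),interpolation=3),cv2.resize(f2,(600,300),interpolation=3)]))
for n,X in(("side",(85,128)),):pass
L=lambda x,y,z:np.r_[HD+Rz(HA)[:2,:2]@[x,y],z]
for x in(.24,.265,.30): print(x,[proj(d,L(x,y,.025)).round(0) for y in(-.05,0,.05)])
```

```text
30 False 17.67 [-0.1437 -0.0418 -2.7828] [ 0.6254  0.4281 -0.6764  2.2239 -0.5045  0.5421 -1.3054]
40 False 18.25 [ 1.2398  0.935  -3.5824] [ 0.832   0.5307 -0.8127  2.2309 -0.6248  0.5651 -1.099 ]
0.24 [array([275., 175.]), array([261., 179.]), array([246., 183.])]
0.265 [array([271., 172.]), array([257., 176.]), array([242., 180.])]
0.3 [array([265., 168.]), array([251., 171.]), array([237., 175.])]
```

View pics/q4.png

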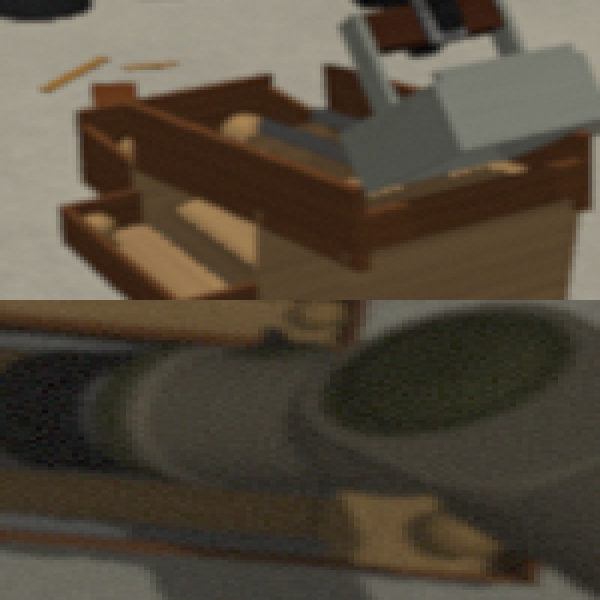

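Run:
```python
from h import *
from station import ctrl
p,R=pour_pose(40,.215); ctrl.move_linear(p,R,feed=.1)
p,R=pour_pose(0,.25); ctrl.move_linear(p,R,feed=.08)
s=ctrl.sense();print(s["t"],s["wrist_force"],s["joint_pos"])
R0=tool(np.radians(-84.6))
ctrl.move_linear([.447,.364,.29],R0,feed=.12)
ctrl.move_linear([.447,.364,.10],R0,feed=.12)
ctrl.hold(.3)
s=ctrl.sense();print(s["t"],s["tool_pos"],s["wrist_force"],s["opening"])
for n in("scene","top","wrist"):
    d=ctrl.grab_frame(n);cv2.imwrite(f"pics/r_{n}.png",d["frame"])
```

```text
20.7417 [-0.5309  0.2909 -2.9643] [ 0.1098  0.2532 -0.4963  2.0335  0.1525  0.8912 -2.2117]
25.2667 [0.4472 0.364  0.1003] [ 0.5328  0.4067 -3.4255] 0.218176087137507
```

View pics/r_scene.png

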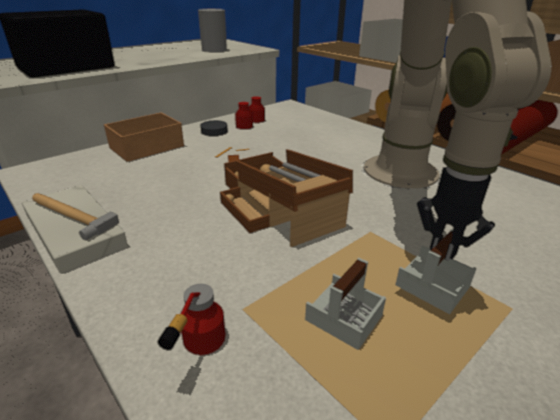

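View pics/r_top.png

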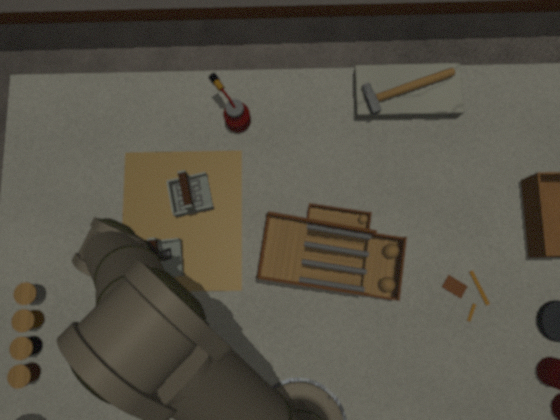

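View pics/r_wrist.png

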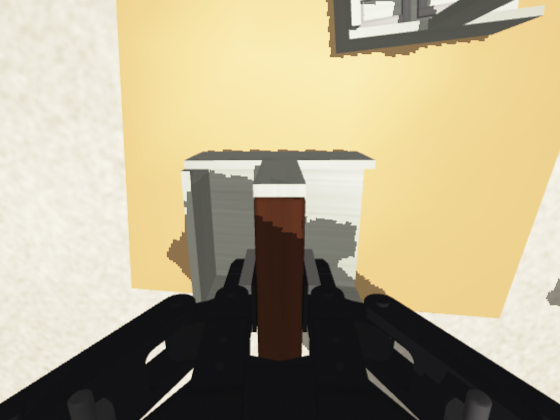

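Beads are sorted: large at top-view pixels (390,251) and (387,285) in the end lane, small at (363,219) in the side lane. The tray is empty and hasn't slipped. Setting it down now.

Run:
```python
from h import *
from station import ctrl
R0=tool(np.radians(-84.6))
ctrl.move_linear([.447,.364,.084],R0,feed=.06)
print(ctrl.move_linear([.447,.364,.0755],R0,feed=.015,threshold=3))
ctrl.hold(.2)
s=ctrl.sense();print(s["tool_pos"],s["wrist_force"])
ctrl.set_gripper(1.0); ctrl.hold(.2)
s=ctrl.sense();print(s["wrist_force"],s["opening"])
p=s["tool_pos"].copy();p[2]=.25
ctrl.move_linear(p,feed=.1)
ctrl.reach([.45,-.45,.35],tool(np.radians(-90)))
ctrl.hold(.5)
print(ctrl.sense()["t"])
for n in("scene","top"):
    d=ctrl.grab_frame(n);cv2.imwrite(f"pics/e_{n}.png",d["frame"])
```

```text
True
[0.4471 0.364  0.0774] [-0.5961 -0.3287  6.9097]
[ 0.027   0.7333 -0.1034] 1.001965742308598
32.6333
```

View pics/e_scene.png

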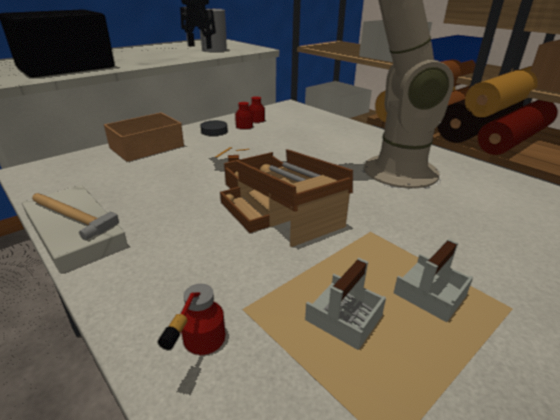

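View pics/e_top.png

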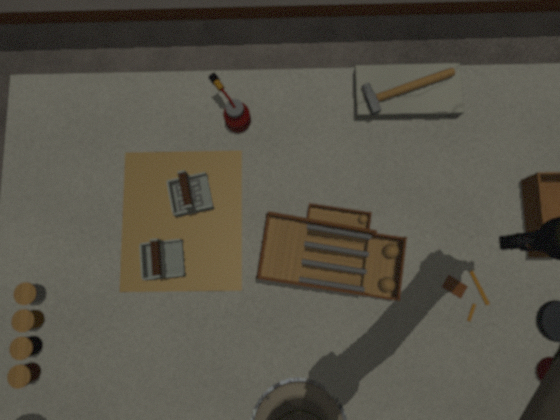

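The tray stands upright and empty at (160,258), and the buckle tray at (190,194) hasn't moved. Both large beads are in the end lane and the small one is in the side lane. Handing in.

```bash
python3 -c "
from station import ctrl
ctrl.finish_job()"
```

```text
the job is handed in; nothing more can be done
```

I gripped the bead tray by its handle and tipped it slowly over the sorter's head plate, from 8 up to 40 degrees. I then stood it back on its original spot, let go, and moved the arm clear. I handed the job in just after 32.6 s.

- **Beads:** the last top and scene pictures show both large beads in the end lane and the small one in the side lane.
- **Trays:** the bead tray is empty and upright, and the buckle tray is where it started.
- **Forces:** every wrist force I read stayed below about 7 N. I read it only between moves, so a brief peak would not show.
- **Disagreement:** the cameras differed by up to about 10 mm in y on the tray handle. I used a value between them, and the grasp held without slipping. Pairing the camera views to locate the sorter walls agreed to within about 4 mm in plan and 6 mm in height.

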